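Demould a cast resin bar and put it on the balance

ROBOT

A 6-joint arm with a two-finger parallel gripper is mounted at the origin on the work surface. World frame = base frame: x ahead of the robot, y to its left, z up, the work surface at z = 0. Lengths are in m, angles in rad, forces in N, time in s.
With the tool pointing down it reaches from about 0.25 to 0.8 m from the base axis. Payload 3.9 kg.
Tool frame: the origin (TCP) lies midway between the tips of the shut fingers; the grasp point (between the pads) lies manip.pinch_z behind it (manip.pinch_z is the distance from the TCP to the grasp point, in m); z points along the fingers, y is the line along which they close (so a half turn about z gives the same grasp; the last joint's range is limited). The gripper opens to 85 mm and grips with 20 to 120 N. Pads are 22 mm wide; open, the fingers measure 114 mm over their backs; the gripper's body (76 mm by 85 mm) begins 54 mm behind the grasp point. The pads swing forward as they close: fully open they stand 13 mm farther back than shut.
Start: joints at [1.208, 0.26, -0.138, 1.173, 0, 1.571], TCP at [0.186, 0.491, 0.231] pointing down, gripper open.
Joint ranges: [-2.78, 2.78], [-0.83, 1.72], [-1.28, 1.37], [-1.9, 2.12], [-1.57, 1.48], [-3.14, 3.14]. Speed limits (rad/s): [2.57, 2.57, 3.14, 3.14, 3.14, 3.14].

INTERFACE

Orientations are given as a unit quaternion [x, y, z, w].
In Python, from station import manip gives the robot as it stands.
- The arm moves only by the tool arm_command, never from a script. Its argument "motion" is a list of rows, each an object of numbers: "dx", "dy", "dz": the shift along the tool's x, y, z as a fraction of full scale; "ax", "ay", "az": the turn, a rotation vector about the tool's x, y, z as a fraction of full scale. In form: [{"dx": .., "dy": .., "dz": .., "ax": .., "ay": .., "az": ..}, ...]. A call has exactly 8 rows; each row is the pose to reach, as a shift and turn from the pose commanded when the call began, along the tool's axes at that moment; what a row does not reach only later rows make up. Full scale, the value 1, is 400 mm for a shift and 60 degrees for a turn. A row lasts 1/12 s, in which the tool goes at most 41.7 mm and 7.16 degrees, less where a joint would pass 70% of its speed; a pose out of reach is approached as far as the arm can. A call with a number of a shift or a turn outside -1 to 1 is refused whole. A call with a gripper value outside its range is refused whole. "hand" is the opening, from -1 (shut) to 1 (fully open), set as the call begins (left out, the last holds). The fingers move at their own pace and stop on an object; the grip force is fixed at half the most. Time passes only in rows, so rows that repeat a pose let the fingers close, or fill a call up. It gives the time, the measured TCP pose, the force, the opening and the grip force at its end, in the units of the state.
- manip.get_state(): the state, without advancing time (a new reading comes with each control period).
- manip.get_image(name): name is "side" or "top"; returns a dict with "img" (420x560x3 uint8, red, green, blue), "range_z" (420x560 float32, m along the optical axis (not along the pixel's ray), 0 where there is no reading), "fx", "fy", "cx", "cy" (pixels), "R" (3x3) and "t" (3): a world point X has camera coordinates R X + t. Camera axes: x right, y down, z forward; pixel columns grow to the right and rows downward; lengths in m; the calibration is good to about 2 mm. A picture is of the moment at which its call begins.
- manip.finish_job(): hands the job in; it is judged then, once.
The state is a dict: "time_s": time; "q": joint angles; "dq": joint speeds; "joint_efforts": joint torques, N m; "position": TCP position; "eef_rot": TCP orientation; "contact_force": force on the tool from outside, world axes, zero at the start; "ft_torque": the same for the moment, N m; "finger_gap": opening from 0.0 (shut) to 1.0 (fully open); "grasp_force": force on a finger pad.
Only numpy, scipy, OpenCV 4.12 (cv2) and the standard library are available. Lean on these libraries where they do the work, as an engineer would, in place of code of your own. Each camera call takes 0.05 s, during which the arm holds its last target. There are 200 camera calls.

TASK

Take the cast amber bar out of its mould and lay it flat on the middle of the balance pan to be weighed. Raise the end whose stud lies in the open slot first, then draw the other stud back out of its window and spring jaws; do not force the bar, and keep it from ever tipping up steeply or hanging by one end. Set it down gently, do not lean on the mould or the balance, and leave the jars, the flask and the spatula where they are.

Things in the scene. Friction and masses are not known exactly. Their poses are not given: they have to be found in the camera images.
- mould: Open bar mould of steel and aluminium, fixed. Origin at bench level under the cavity's middle; x runs along the cavity from the slotted end to the window end, z up. Cavity 150 mm long (x -75 to 75), 49 wide, 30 deep, floor 14 mm and rim 44 mm above the bench, flush with the bar's top. Side rails 18 mm thick, out to y = +/-42. Base plate 14 mm thick, x -87 to 112, 106 mm wide
- bar: Amber cast bar of filled resin, 146 x 46 x 30 mm, with a steel stud, 8 mm diameter, standing out 24 mm from the middle of each end face (194 mm over all); 0.37 to 0.57 kg, balanced at its middle. Origin: centre of its underside; x along it, z through its top. It starts flat on the cavity floor, its x along the mould's x, with 1 to 2 mm play all round
- stud_a (a point): Tip of the bar's -x stud, on its axis. It starts lying in the open slot, showing 10 mm beyond the low end plate, axis 29 mm above bare bench, where fingertips can pinch it from above to raise this end. The bar is too heavy to be carried level by it. The bar must be free to slide back a few mm as this end rises
- stud_b (a point): Tip of the bar's +x stud, on its axis. It starts through the closed window, so the bar cannot come straight up, and between two spring jaws just behind it, which hold it by friction: 10 to 20 N draws it out lengthwise. It is clear of the jaws after about 13 mm, of the window after 22 mm. The bar can tilt about 0.3 rad before this stud binds in the window
- slot (a point): Top of the low end plate, at its middle, 44 mm above the bench; axes as the mould's. The plate is 12 mm thick (mould x -87 to -75); its slot is 11 mm wide, open at the top, 20 mm deep. If the bar's -x end is raised, drawn back about 10 mm and let go, the bar stays lying on this rim at about 0.2 rad
- window (a point): Middle of the closed window, 11 mm wide and 17 mm high, in the tall end plate, 27.5 mm above the bench; axes as the mould's. The plate is 8 mm thick (mould x 75 to 83), its top 52 mm above the bench. Behind it (mould x 84 to 94) stand two brass spring jaws, one each side of the stud
- balance: White bench balance, fixed, origin at bench level under the pan's centre, x pointing from its display to its rear; housing x from -152 to +100 mm, 190 mm wide, 56 mm high (38 mm under the display)
- pan (a point): centre of the top face of the balance's square steel pan, 170 x 170 mm, 70 mm above the bench; rigid, sides along the balance's x and y
- jar_a: amber sample jar with white lid, 56 mm diameter, 82 mm tall, standing; origin under its centre
- jar_b: a second such jar
- flask: conical glass flask, 72 mm diameter at the foot, 84 mm tall, standing; origin under its centre
- spatula: scraper-like spatula, 170 mm long, wooden handle and flat square steel blade, lying on the bench; origin under its middle
There are look-alikes about, which are no part of the job. What is meant by the bar is not purple, and is the larger of those in its own colour.

How it is judged:
On the way, in this order (a step that is already met when the one before it is completed fails the run):
1. the slotted end of the bar is raised above the low end plate while the other end is still in the mould (z of stud_a in the frame of slot above 0.01 m and x of stud_b in the frame of window above -0.004 m), for 0.1 s.
2. the bar is drawn out of the window and clear of the mould (z of each of stud_b, stud_a in the frame of slot above 0.01 m), for 0.1 s.
At the end, for the whole second after the job is handed in: The bar lies at rest and flat (within 0.06 rad of level) on the balance pan, bearing on it, its centre within 25 mm of the pan's centre, released (horizontal distance between bar and pan below 0.025 m and z of bar in the frame of pan between -0.004 and 0.004 m and angle between bar's own z axis and vertical below 0.06 rad and contact force between bar and balance above 0.5 N and linear speed of bar below 0.01 m/s); the robot touches nothing.
It fails at once if the bar is forced: more than 35 N between bar and mould (contact force between bar and mould above 35 N).
It fails at once if the bar hangs or is tipped up steeply: tilted more than 0.4 rad (angle between bar's own z axis and vertical above 0.4 rad).
It fails at once if the balance is struck or leaned on: more than 40 N on it (contact force between anything else and balance above 40 N).
It fails at once if the robot leans on the mould: more than 40 N (contact force between any of the fingers, the arm and mould above 40 N).
It fails at once if a jar, the flask or the spatula is moved by more than 20 mm (distance of any of jar_a, jar_b, flask, spatula from where it was at the start of the episode above 0.02 m).
It also fails if it takes over 72 s, if anything falls off the work surface, if the arm or the gripper's body presses on something with over 40 N, if the wrist force passes 120 N, or if a joint passes its speed limit or range.

## Working session

There is one attempt and no reset: what is moved stays moved. The work goes in short steps, Python scripts to look and compute and a tool call to move; the robot and the scene stay as the last step left them, time stands still between calls to the robot, and variables do not carry over. Pictures are saved under pics/ and viewed, at most 10 in all, crops included, and the job is handed in when it is done.

Besides the shell and the picture viewer there is one more tool, called after "Request:" in YAML: its name, and indented under it one key for each argument. arm_command: Moves the arm, as the interface text tells. Shift numbers are shares of 400 mm and turn numbers shares of 60 degrees, none past 1 either way. Its arguments: {"type":"object","properties":{"motion":{"type":"array","items":{"type":"object","properties":{"dx":{"type":"number","minimum":-1,"maximum":1},"dy":{"type":"number","minimum":-1,"maximum":1},"dz":{"type":"number","minimum":-1,"maximum":1},"ax":{"type":"number","minimum":-1,"maximum":1},"ay":{"type":"number","minimum":-1,"maximum":1},"az":{"type":"number","minimum":-1,"maximum":1}}}},"hand":{"type":"number"}},"required":["motion"]}

```bash
mkdir -p pics; python3 - <<'E'
from station import manip
import cv2,numpy as np,pickle
d={}
for n in("top","side"):
    m=manip.get_image(n); d[n]=m; cv2.imwrite(f"pics/{n}0.png",m["img"][:,:,::-1])
    print(n,m["fx"],m["fy"],m["cx"],m["cy"],np.round(m["R"],3).tolist(),m["t"])
pickle.dump(d,open("d0.pkl","wb"))
print(manip.get_state(),manip.pinch_z)
E
```

```text
top 544.1142814413195 544.1142814413195 276.37101128113187 209.0153088219361 [[0.021, -1.0, 0.006], [-0.99, -0.022, -0.141], [0.141, -0.003, -0.99]] [-0.10164289  0.56480876  1.16182616]
side 448.08359117586673 448.08359117586673 285.7307959959782 212.55675846613613 [[-0.984, -0.178, 0.002], [-0.14, 0.765, -0.628], [0.11, -0.618, -0.778]] [0.55816538 0.1797396  1.01392939]
{'time_s': 0.1, 'q': array([ 1.20798143e+00,  2.60626240e-01, -1.39243723e-01,  1.17273648e+00,
       -2.32438112e-05,  1.57078223e+00]), 'dq': array([-0.00035586, -0.002979  ,  0.00276572,  0.00119882,  0.00087404,
       -0.00110955]), 'joint_efforts': array([ 1.26907809e-03, -4.06506407e+01,  2.54527563e+01,  1.00945198e-02,
        9.97019811e-05,  2.41659407e-06]), 'position': array([0.18610972, 0.49023171, 0.23054263]), 'eef_rot': array([ 1.80407087e-01,  9.83591614e-01, -8.92302704e-04, -1.51860390e-04]), 'contact_force': array([-0.14687316, -0.18014949, -0.6433715 ]), 'ft_torque': array([ 0.06696311, -0.00056731,  0.01426577]), 'grasp_force': 0.0, 'finger_gap': 1.0015257809332112} 0.0187
```

View pics/top0.png

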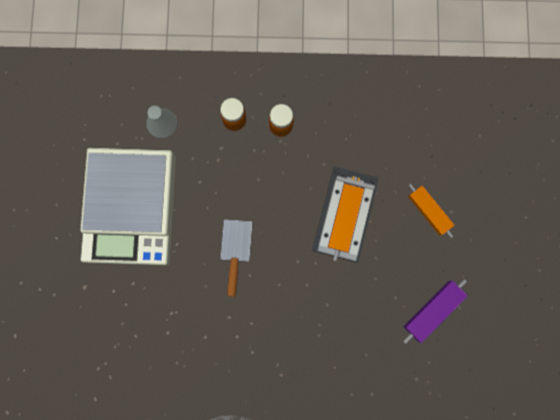

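View pics/side0.png

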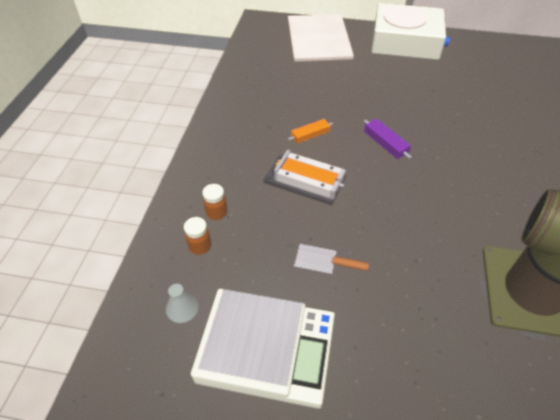

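```bash
cat > h.py <<'E'
import cv2,numpy as np
def world(m):
    z=m["range_z"]; v,u=np.mgrid[:z.shape[0],:z.shape[1]]
    c=np.stack([(u-m["cx"])/m["fx"]*z,(v-m["cy"])/m["fy"]*z,z],-1)
    return (c-m["t"])@m["R"]
def proj(m,X):
    c=m["R"]@np.asarray(X)+m["t"]; return c[:2]/c[2]*m["fx"]+[m["cx"],m["cy"]]
def rect(P,mask):
    p=P[mask]; (c,s,a)=cv2.minAreaRect((p[:,:2]*1000).astype(np.float32))
    b=cv2.boxPoints((c,s,a)); return len(p),np.round(c,1),np.round(s,1),round(a,2),np.median(p[:,2]).round(4),p[:,:2].mean(0).round(4)
def amber(m):
    h=cv2.cvtColor(m["img"],cv2.COLOR_RGB2HSV); return (h[...,0]>8)&(h[...,0]<25)&(h[...,1]>180)&(h[...,2]>150)&(m["range_z"]>0)
E
python3 - <<'E'
import pickle; from h import *
d=pickle.load(open("d0.pkl","rb"))
for n in d:
    m=d[n];P=world(m);a=amber(m)
    k,l,st,ce=cv2.connectedComponentsWithStats(a.astype(np.uint8))
    for i in range(1,k):
        if st[i,4]>100: print(n,ce[i].round(),rect(P,cv2.erode((l==i).astype(np.uint8),np.ones((1,1)))>0))
    # pan: height band
    k,l,st,ce=cv2.connectedComponentsWithStats(((abs(P[...,2]-.07)<.005)&(m["range_z"]>0)&(P[...,1]>.0)).astype(np.uint8))
    for i in range(1,k):
        if st[i,4]>800: print(n,"z70",ce[i].round(),rect(P,l==i))
    k,l,st,ce=cv2.connectedComponentsWithStats(((abs(P[...,2]-.012)<.006)&(m["range_z"]>0)&(abs(P[...,1]+.14)<.15)).astype(np.uint8))
    # bench height check and mould whole
    print(n,"bench",np.median(P[300:,:][m["range_z"][300:,:]>0][:,2]))
    q=(P[...,2]>.038)&(P[...,2]<.06)&(P[...,0]>.3)&(P[...,0]<.75)&(P[...,1]<-.05)&(P[...,1]>-.26)&(m["range_z"]>0)
    print(n,"mould top",rect(P,q))
m=d["top"];c=m["img"][150:280,290:480,::-1];c=cv2.resize(c,None,fx=4,fy=4,interpolation=cv2.INTER_CUBIC);cv2.imwrite("pics/crop0.png",c)
E
```

```text
top [346. 217.] (1322, array([ 552.7, -243.2]), array([ 44.5, 148. ]), 76.32, np.float64(0.0437), array([ 0.5511, -0.2428]))
top [432. 210.] (805, array([ 577.7, -441.6]), array([113. ,  46.2]), 39.18, np.float64(0.0231), array([ 0.5755, -0.4387]))
top z70 [124. 193.] (5894, array([592.7, 240.4]), array([170.9, 170.6]), 89.35, np.float64(0.0692), array([0.5915, 0.2402]))
top bench -0.0007527663132152027
top mould top (2133, array([ 616. , -198.2]), array([338.4, 130.6]), 21.34, np.float64(0.0439), array([ 0.5516, -0.2247]))
side [311. 130.] (435, array([ 571.2, -435.8]), array([114.4,  39.3]), 38.1, np.float64(0.0235), array([ 0.5704, -0.4316]))
side [310. 171.] (525, array([ 547.3, -244.2]), array([ 41.8, 143.4]), 76.37, np.float64(0.0449), array([ 0.5467, -0.2426]))
side z70 [252. 337.] (7210, array([590.8, 240.3]), array([170.8, 170.6]), 89.09, np.float64(0.0705), array([0.5897, 0.2458]))
side bench 0.0008900161489975839
side mould top (1266, array([ 615.8, -197.2]), array([341.2, 132.1]), 22.06, np.float64(0.0449), array([ 0.5537, -0.2197]))
```

View pics/crop0.png

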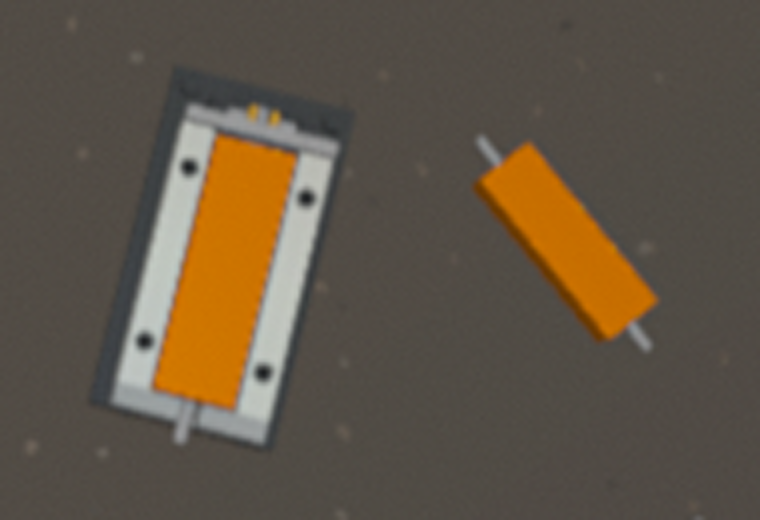

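The amber candidates are the bar in the mould at (346,217), 148 mm long, and the one at (432,210), 113 mm long. The purple bar at (436,311) is excluded. The crop confirms that the one in the mould is the larger. Its stud shows in the slot at the bottom, near (337,256), and the brass jaws are at the top, near (356,180). The heights of 44 mm for the bar and 70 mm for the pan fit.

```bash
cat >> h.py <<'E'
from scipy.spatial.transform import Rotation as Ro
TH=np.radians(-13.7); MX=np.array([np.cos(TH),np.sin(TH),0]); MY=np.array([-np.sin(TH),np.cos(TH),0]); MC=np.array([.550,-.2437,0])
PAN=np.array([.592,.2404,.07])
def tool(tilt=0):  # tool x = -mould x, y = mould y, z down; tilt: raises slotted (-x) end
    zt=-(np.cos(tilt)*np.array([0,0,1])+np.sin(tilt)*MX); return np.stack([np.cross(MY,zt),MY,zt],1)
def delta(manip,P,R):
    s=manip.get_state(); R0=Ro.from_quat(s["eef_rot"]); 
    d=R0.inv().apply(np.asarray(P)-s["position"])/.4
    a=(R0.inv()*Ro.from_matrix(R)).as_rotvec()/np.radians(60)
    print("d",d.round(4),"a",a.round(4),"mm",(d*400).round(1))
def mp(x,y,z): return MC+MX*x+MY*y+np.array([0,0,z])
E
python3 - <<'E'
from station import manip
from h import *
delta(manip,mp(-.0995,0,.16),tool())
delta(manip,mp(-.0995,0,.0103),tool())
E
```

```text
d [-1.2548 -1.4229  0.179 ] a [-1.700e-03 -1.000e-04 -1.181e-01] mm [-501.9 -569.2   71.6]
d [-1.2548 -1.4222  0.5532] a [-1.700e-03 -1.000e-04 -1.181e-01] mm [-501.9 -568.9  221.3]
```

Request:
arm_command:
  hand: 1
  motion:
    - {"dx": -0.04, "dy": -0.045}
    - {"dx": -0.1, "dy": -0.113}
    - {"dx": -0.17, "dy": -0.193}
    - {"dx": -0.24, "dy": -0.272}
    - {"dx": -0.31, "dy": -0.351}
    - {"dx": -0.38, "dy": -0.431}
    - {"dx": -0.45, "dy": -0.51}
    - {"dx": -0.52, "dy": -0.59}

```text
invalid input
```

Request:
arm_command:
  motion:
    - {"dx": -0.07, "dy": -0.08}
    - {"dx": -0.14, "dy": -0.16}
    - {"dx": -0.21, "dy": -0.24}
    - {"dx": -0.28, "dy": -0.32}
    - {"dx": -0.35, "dy": -0.4}
    - {"dx": -0.42, "dy": -0.475}
    - {"dx": -0.48, "dy": -0.545}
    - {"dx": -0.52, "dy": -0.59}

```text
invalid input
```

```bash
python3 - <<'E'
from station import manip
from h import *
s=manip.get_state();print(s["time_s"],s["position"],s["contact_force"])
delta(manip,mp(-.0995,0,.10),tool())
E
```

```text
0.1 [0.18610972 0.49023171 0.23054263] [-0.14687316 -0.18014949 -0.6433715 ]
d [-1.2548 -1.4226  0.329 ] a [-1.700e-03 -1.000e-04 -1.181e-01] mm [-501.9 -569.1  131.6]
```

Request:
arm_command:
  hand: 1
  motion:
    - {"dx": -0.04, "dy": -0.045, "dz": 0, "ax": 0, "ay": 0, "az": 0}
    - {"dx": -0.1, "dy": -0.113, "dz": 0, "ax": 0, "ay": 0, "az": 0}
    - {"dx": -0.17, "dy": -0.193, "dz": 0, "ax": 0, "ay": 0, "az": 0}
    - {"dx": -0.24, "dy": -0.272, "dz": 0, "ax": 0, "ay": 0, "az": 0}
    - {"dx": -0.31, "dy": -0.351, "dz": 0, "ax": 0, "ay": 0, "az": 0}
    - {"dx": -0.38, "dy": -0.431, "dz": 0, "ax": 0, "ay": 0, "az": 0}
    - {"dx": -0.45, "dy": -0.51, "dz": 0, "ax": 0, "ay": 0, "az": 0}
    - {"dx": -0.52, "dy": -0.59, "dz": 0, "ax": 0, "ay": 0, "az": 0}

```text
time_s: 0.77
position: [0.2954, 0.1984, 0.2311]
eef_rot: [0.18, 0.984, -0.0, 0.0]
contact_force: [1.8, 0.0, 0.8]
finger_gap: 0.999
grasp_force: 0.0
```

Request:
arm_command:
  hand: 1
  motion:
    - {"dx": -0.06, "dy": -0.07, "dz": 0, "ax": 0, "ay": 0, "az": 0}
    - {"dx": -0.12, "dy": -0.14, "dz": 0, "ax": 0, "ay": 0, "az": 0}
    - {"dx": -0.19, "dy": -0.21, "dz": 0, "ax": 0, "ay": 0, "az": 0}
    - {"dx": -0.25, "dy": -0.28, "dz": 0, "ax": 0, "ay": 0, "az": 0}
    - {"dx": -0.31, "dy": -0.35, "dz": 0, "ax": 0, "ay": 0, "az": 0}
    - {"dx": -0.38, "dy": -0.43, "dz": 0, "ax": 0, "ay": 0, "az": 0}
    - {"dx": -0.45, "dy": -0.51, "dz": 0, "ax": 0, "ay": 0, "az": 0}
    - {"dx": -0.52, "dy": -0.59, "dz": 0, "ax": 0, "ay": 0, "az": 0}

```text
time_s: 1.43
position: [0.4052, -0.0938, 0.2312]
eef_rot: [0.181, 0.984, 0.0, -0.0]
contact_force: [1.1, 1.3, 0.7]
finger_gap: 0.997
grasp_force: 0.0
```

Request:
arm_command:
  hand: 1
  motion:
    - {"dx": -0.05, "dy": -0.06, "dz": 0.03, "ax": 0, "ay": 0, "az": -0.02}
    - {"dx": -0.1, "dy": -0.12, "dz": 0.07, "ax": 0, "ay": 0, "az": -0.05}
    - {"dx": -0.15, "dy": -0.17, "dz": 0.12, "ax": 0, "ay": 0, "az": -0.08}
    - {"dx": -0.19, "dy": -0.21, "dz": 0.16, "ax": 0, "ay": 0, "az": -0.1}
    - {"dx": -0.21, "dy": -0.235, "dz": 0.2, "ax": 0, "ay": 0, "az": -0.118}
    - {"dx": -0.215, "dy": -0.243, "dz": 0.23, "ax": 0, "ay": 0, "az": -0.118}
    - {"dx": -0.215, "dy": -0.243, "dz": 0.25, "ax": 0, "ay": 0, "az": -0.118}
    - {"dx": -0.215, "dy": -0.243, "dz": 0.25, "ax": 0, "ay": 0, "az": -0.118}

```text
time_s: 2.1
position: [0.4495, -0.2124, 0.1292]
eef_rot: [0.12, 0.993, 0.001, -0.002]
contact_force: [-0.4, -0.7, -1.1]
finger_gap: 1.002
grasp_force: 0.0
```

```bash
python3 - <<'E'
from station import manip
from h import *
s=manip.get_state();print(s["time_s"],s["position"],s["contact_force"])
delta(manip,mp(-.0995,0,.0103),tool())
E
```

```text
2.1 [ 0.4494821  -0.21243381  0.12917258] [-0.44771508 -0.6582451  -1.14063419]
d [-0.0153 -0.0168  0.2971] a [ 0.0011 -0.0044 -0.0008] mm [ -6.1  -6.7 118.8]
```

```bash
python3 - <<'E'
import pickle; from h import *
d=pickle.load(open("d0.pkl","rb"))
for n in d:
    m=d[n];P=world(m)-MC; x=P@MX;y=P@MY;z=P[...,2];ok=(m["range_z"]>0)
    a=amber(m)&(abs(x)<.1)&(abs(y)<.05)
    q=ok&(abs(z-.044)<.006)&(abs(x)<.13)&(abs(y)<.06)
    pc=lambda v:np.percentile(v*1e3,[.5,2,10,90,98,99.5]).round(1)
    print(n,"amber x",pc(x[a]),"y",pc(y[a]))
    print(n,"top44 x",pc(x[q]),"y",pc(y[q]))
    s=ok&(x<-.088)&(x>-.11)&(abs(y)<.01)&(z>.02); print("stud",s.sum(),pc(x[s]) if s.any() else 0,np.median(y[s]),z[s].max() if s.any() else 0)
E
```

```text
top amber x [-70.3 -68.3 -56.9  58.9  71.2  75.5] y [-20.8 -20.2 -16.7  19.   22.5  23.3]
top top44 x [-85.5 -82.9 -68.6  65.2  85.8  93. ] y [-41.5 -40.3 -33.4  35.   41.6  42.9]
stud 15 [-96.4 -96.3 -96.1 -88.9 -88.2 -88.1] 0.0007240432926155051 0.037094528394410735
side amber x [-71.8 -70.2 -59.2  53.2  65.   67.7] y [-19.3 -17.8 -14.4  14.5  18.4  19.6]
side top44 x [-87.7 -85.6 -72.3  62.9  84.6  91.9] y [-43.7 -41.2 -32.8  39.2  43.1  43.9]
stud 14 [-98.2 -98.2 -97.8 -88.2 -88.2 -88.2] 0.0016781512049508533 0.03657232836693819
```

Request:
arm_command:
  hand: 1
  motion:
    - {"dx": -0.013, "dy": -0.0148, "dz": 0.02, "ax": 0, "ay": -0.004, "az": 0}
    - {"dx": -0.013, "dy": -0.0148, "dz": 0.05, "ax": 0, "ay": -0.004, "az": 0}
    - {"dx": -0.013, "dy": -0.0148, "dz": 0.08, "ax": 0, "ay": -0.004, "az": 0}
    - {"dx": -0.013, "dy": -0.0148, "dz": 0.11, "ax": 0, "ay": -0.004, "az": 0}
    - {"dx": -0.013, "dy": -0.0148, "dz": 0.14, "ax": 0, "ay": -0.004, "az": 0}
    - {"dx": -0.013, "dy": -0.0148, "dz": 0.16, "ax": 0, "ay": -0.004, "az": 0}
    - {"dx": -0.013, "dy": -0.0148, "dz": 0.17, "ax": 0, "ay": -0.004, "az": 0}
    - {"dx": -0.013, "dy": -0.0148, "dz": 0.17, "ax": 0, "ay": -0.004, "az": 0}

```text
time_s: 2.77
position: [0.4547, -0.2198, 0.0629]
eef_rot: [0.119, 0.993, -0.0, 0.002]
contact_force: [0.5, 0.0, -0.2]
finger_gap: 1.002
grasp_force: 0.0
```

```bash
python3 - <<'E'
from station import manip
from h import *
s=manip.get_state();print(s["time_s"],s["position"],s["contact_force"])
delta(manip,mp(-.1003,.0008,.0103),tool())
E
```

```text
2.7667 [ 0.45469575 -0.21978825  0.0629017 ] [ 0.50015672  0.01698965 -0.2278353 ]
d [0.0056 0.0003 0.1315] a [0.0001 0.0034 0.0003] mm [ 2.2  0.1 52.6]
```

Request:
arm_command:
  hand: 1
  motion:
    - {"dx": 0.0055, "dy": 0, "dz": 0.01, "ax": 0, "ay": 0.003, "az": 0}
    - {"dx": 0.0055, "dy": 0, "dz": 0.03, "ax": 0, "ay": 0.003, "az": 0}
    - {"dx": 0.0055, "dy": 0, "dz": 0.055, "ax": 0, "ay": 0.003, "az": 0}
    - {"dx": 0.0055, "dy": 0, "dz": 0.08, "ax": 0, "ay": 0.003, "az": 0}
    - {"dx": 0.0055, "dy": 0, "dz": 0.1, "ax": 0, "ay": 0.003, "az": 0}
    - {"dx": 0.0055, "dy": 0, "dz": 0.12, "ax": 0, "ay": 0.003, "az": 0}
    - {"dx": 0.0055, "dy": 0, "dz": 0.13, "ax": 0, "ay": 0.003, "az": 0}
    - {"dx": 0.0055, "dy": 0, "dz": 0.13, "ax": 0, "ay": 0.003, "az": 0}

```text
time_s: 3.43
position: [0.4523, -0.2193, 0.0103]
eef_rot: [0.119, 0.993, 0.0, -0.0]
contact_force: [0.7, 0.7, 0.1]
finger_gap: 1.003
grasp_force: 0.0
```

Request:
arm_command:
  hand: -0.6
  motion:
    - {"dx": 0, "dy": 0, "dz": 0, "ax": 0, "ay": 0, "az": 0}
    - {"dx": 0, "dy": 0, "dz": 0, "ax": 0, "ay": 0, "az": 0}
    - {"dx": 0, "dy": 0, "dz": 0, "ax": 0, "ay": 0, "az": 0}
    - {"dx": 0, "dy": 0, "dz": 0, "ax": 0, "ay": 0, "az": 0}
    - {"dx": 0, "dy": 0, "dz": 0, "ax": 0, "ay": 0, "az": 0}
    - {"dx": 0, "dy": 0, "dz": 0, "ax": 0, "ay": 0, "az": 0}
    - {"dx": 0, "dy": 0, "dz": 0, "ax": 0, "ay": 0, "az": 0}
    - {"dx": 0, "dy": 0, "dz": 0, "ax": 0, "ay": 0, "az": 0}

```text
time_s: 4.1
position: [0.453, -0.2197, 0.0114]
eef_rot: [0.119, 0.993, -0.0, 0.001]
contact_force: [0.5, 0.2, 0.2]
finger_gap: 0.201
grasp_force: 0.0
```

```bash
python3 - <<'E'
from station import manip
from h import *
s=manip.get_state();print(s["time_s"],s["position"],s["contact_force"],s["finger_gap"])
delta(manip,mp(-.1003,.0008,.0103),tool())
m=manip.get_image("top");u,v=proj(m,[.47,-.225,.05]);u,v=int(u),int(v)
a=m["img"][v-60:v+40,u-65:u+65,::-1]
m=manip.get_image("side");u,v=proj(m,[.47,-.225,.05]);u,v=int(u),int(v)
b=m["img"][v-50:v+50,u-65:u+65,::-1]
cv2.imwrite("pics/grasp1.png",cv2.resize(np.vstack([a,b]),None,fx=3,fy=3,interpolation=cv2.INTER_CUBIC))
E
```

```text
4.1 [ 0.45302751 -0.21967257  0.01138344] [0.47999977 0.17428348 0.16546926] 0.2013421845009346
d [0.001  0.0011 0.0027] a [-0.      0.0012 -0.0001] mm [0.4 0.4 1.1]
```

View pics/grasp1.png

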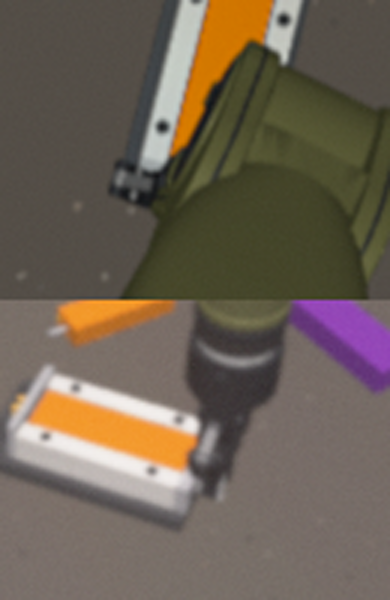

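The fingers straddle the stud in front of the slot (side crop near (205,465)), with no contact yet. Closing.

Request:
arm_command:
  hand: -1
  motion:
    - {"dx": 0, "dy": 0, "dz": 0, "ax": 0, "ay": 0, "az": 0}
    - {"dx": 0, "dy": 0, "dz": 0, "ax": 0, "ay": 0, "az": 0}
    - {"dx": 0, "dy": 0, "dz": 0, "ax": 0, "ay": 0, "az": 0}
    - {"dx": 0, "dy": 0, "dz": 0, "ax": 0, "ay": 0, "az": 0}
    - {"dx": 0, "dy": 0, "dz": 0, "ax": 0, "ay": 0, "az": 0}
    - {"dx": 0, "dy": 0, "dz": 0, "ax": 0, "ay": 0, "az": 0}
    - {"dx": 0, "dy": 0, "dz": 0, "ax": 0, "ay": 0, "az": 0}
    - {"dx": 0, "dy": 0, "dz": 0, "ax": 0, "ay": 0, "az": 0}

```text
time_s: 4.87
position: [0.453, -0.2195, 0.0114]
eef_rot: [0.119, 0.993, 0.0, 0.001]
contact_force: [-0.3, 1.8, 2.2]
finger_gap: 0.05
grasp_force: 58.6
```

```bash
cat > lift.py <<'E'
import numpy as np
# mould (x,z) mm of TCP riding on bar, tilt th, bar centred in the cavity
def tcp(th,back=0,g=(-173.3,15-18.7)):
    c,s=np.cos(th),np.sin(th); xp=(146*c-30*s)/2-back
    return np.array([xp+c*g[0]+s*g[1], -s*g[0]+c*g[1]])
def rows(t0,ths,b0=0,bs=None):
    p0=tcp(t0,b0)
    for th,b in zip(ths,bs if bs is not None else [b0]*len(ths)):
        d=tcp(th,b)-p0; x,z=-d[0],-d[1]   # tool axes untilted
        c,s=np.cos(t0),np.sin(t0)
        dx,dz=c*x-s*z, s*x+c*z
        print(round(th,3),np.round([dx/400,dz/400],4),"ay",round((th-t0)/np.radians(60),4))
E
python3 - <<'E'
from lift import *
# tool axes at tilt t0: x_t=-(MX cos - up sin); check by rotation
rows(0,np.linspace(.01,.08,8)); print()
rows(.08,np.linspace(.09,.16,8)); print(); rows(.16,np.linspace(.17,.24,8))
E
```

```text
0.01 [ 0.0005 -0.0043] ay 0.0095
0.02 [ 0.0009 -0.0087] ay 0.0191
0.03 [ 0.0013 -0.013 ] ay 0.0286
0.04 [ 0.0017 -0.0173] ay 0.0382
0.05 [ 0.002  -0.0217] ay 0.0477
0.06 [ 0.0024 -0.026 ] ay 0.0573
0.07 [ 0.0027 -0.0303] ay 0.0668
0.08 [ 0.0029 -0.0347] ay 0.0764

0.09 [ 0.0006 -0.0043] ay 0.0095
0.1 [ 0.0012 -0.0086] ay 0.0191
0.11 [ 0.0017 -0.0129] ay 0.0286
0.12 [ 0.0022 -0.0172] ay 0.0382
0.13 [ 0.0027 -0.0214] ay 0.0477
0.14 [ 0.0032 -0.0257] ay 0.0573
0.15 [ 0.0036 -0.03  ] ay 0.0668
0.16 [ 0.0041 -0.0343] ay 0.0764

0.17 [ 0.0007 -0.0042] ay 0.0095
0.18 [ 0.0014 -0.0085] ay 0.0191
0.19 [ 0.0021 -0.0127] ay 0.0286
0.2 [ 0.0028 -0.0169] ay 0.0382
0.21 [ 0.0034 -0.0211] ay 0.0477
0.22 [ 0.004  -0.0253] ay 0.0573
0.23 [ 0.0046 -0.0295] ay 0.0668
0.24 [ 0.0051 -0.0337] ay 0.0764
```

Request:
arm_command:
  hand: -1
  motion:
    - {"dx": 0.0005, "dy": 0, "dz": -0.0043, "ax": 0, "ay": 0.0095, "az": 0}
    - {"dx": 0.001, "dy": 0, "dz": -0.0087, "ax": 0, "ay": 0.019, "az": 0}
    - {"dx": 0.0013, "dy": 0, "dz": -0.013, "ax": 0, "ay": 0.0286, "az": 0}
    - {"dx": 0.0017, "dy": 0, "dz": -0.0173, "ax": 0, "ay": 0.038, "az": 0}
    - {"dx": 0.002, "dy": 0, "dz": -0.0217, "ax": 0, "ay": 0.0477, "az": 0}
    - {"dx": 0.0024, "dy": 0, "dz": -0.026, "ax": 0, "ay": 0.057, "az": 0}
    - {"dx": 0.0027, "dy": 0, "dz": -0.0303, "ax": 0, "ay": 0.067, "az": 0}
    - {"dx": 0.003, "dy": 0, "dz": -0.0347, "ax": 0, "ay": 0.0764, "az": 0}

```text
time_s: 5.53
position: [0.4519, -0.2194, 0.0253]
eef_rot: [0.119, 0.992, 0.005, -0.04]
contact_force: [1.2, -1.2, -3.1]
finger_gap: 0.054
grasp_force: 58.5
```

Request:
arm_command:
  hand: -1
  motion:
    - {"dx": 0.0006, "dy": 0, "dz": -0.0043, "ax": 0, "ay": 0.0095, "az": 0}
    - {"dx": 0.0012, "dy": 0, "dz": -0.0086, "ax": 0, "ay": 0.019, "az": 0}
    - {"dx": 0.0017, "dy": 0, "dz": -0.0129, "ax": 0, "ay": 0.0286, "az": 0}
    - {"dx": 0.0022, "dy": 0, "dz": -0.0172, "ax": 0, "ay": 0.038, "az": 0}
    - {"dx": 0.0027, "dy": 0, "dz": -0.0214, "ax": 0, "ay": 0.0477, "az": 0}
    - {"dx": 0.0032, "dy": 0, "dz": -0.0257, "ax": 0, "ay": 0.057, "az": 0}
    - {"dx": 0.0036, "dy": 0, "dz": -0.03, "ax": 0, "ay": 0.067, "az": 0}
    - {"dx": 0.0041, "dy": 0, "dz": -0.0343, "ax": 0, "ay": 0.0764, "az": 0}

```text
time_s: 6.2
position: [0.4519, -0.2194, 0.0392]
eef_rot: [0.119, 0.99, 0.009, -0.079]
contact_force: [2.6, -0.8, -2.7]
finger_gap: 0.052
grasp_force: 58.4
```

Request:
arm_command:
  hand: -1
  motion:
    - {"dx": 0.0007, "dy": 0, "dz": -0.0042, "ax": 0, "ay": 0.0095, "az": 0}
    - {"dx": 0.0014, "dy": 0, "dz": -0.0085, "ax": 0, "ay": 0.019, "az": 0}
    - {"dx": 0.0021, "dy": 0, "dz": -0.0127, "ax": 0, "ay": 0.0286, "az": 0}
    - {"dx": 0.0028, "dy": 0, "dz": -0.0169, "ax": 0, "ay": 0.038, "az": 0}
    - {"dx": 0.0034, "dy": 0, "dz": -0.0211, "ax": 0, "ay": 0.0477, "az": 0}
    - {"dx": 0.004, "dy": 0, "dz": -0.0253, "ax": 0, "ay": 0.057, "az": 0}
    - {"dx": 0.0046, "dy": 0, "dz": -0.0295, "ax": 0, "ay": 0.067, "az": 0}
    - {"dx": 0.0051, "dy": 0, "dz": -0.0337, "ax": 0, "ay": 0.0764, "az": 0}

```text
time_s: 6.87
position: [0.4523, -0.2195, 0.0528]
eef_rot: [0.119, 0.986, 0.014, -0.118]
contact_force: [5.6, -1.3, -4.0]
finger_gap: 0.053
grasp_force: 58.5
```

```bash
python3 - <<'E'
from station import manip
from h import *
s=manip.get_state();print(s["position"],s["contact_force"],s["ft_torque"])
g=s["position"]-Ro.from_quat(s["eef_rot"]).as_matrix()[:,2]*.0187-MC
print("grasp pt in mould",g@MX,g@MY,g[2])
m=manip.get_image("side");P=world(m)-MC;a=amber(m)&(abs(P@MX)<.13)&(abs(P@MY)<.045)
x,y,z=(P@MX)[a],(P@MY)[a],P[...,2][a];print(a.sum(),x.min(),x.max())
k=abs(y)<.012;c=np.polyfit(x[k],z[k],1);print("slope top",c, "z resid",np.std(z[k]-np.polyval(c,x[k])))
E
```

```text
[ 0.45231821 -0.2195414   0.05279316] [ 5.63732209 -1.26290246 -3.99221823] [-0.3121498  -1.34104742 -0.0398927 ]
grasp pt in mould -0.09621286329959014 0.0003364749756532324 0.07096536530634123
711 -0.07349773795257251 0.07017050485460224
slope top [-0.22388801  0.06492288] z resid 0.00897516013257091
```

Request:
arm_command:
  hand: -1
  motion:
    - {"dx": 0.003, "dy": 0, "dz": 0.0007, "ax": 0, "ay": 0, "az": 0}
    - {"dx": 0.007, "dy": 0, "dz": 0.0017, "ax": 0, "ay": 0, "az": 0}
    - {"dx": 0.011, "dy": 0, "dz": 0.0027, "ax": 0, "ay": 0, "az": 0}
    - {"dx": 0.015, "dy": 0, "dz": 0.0037, "ax": 0, "ay": 0, "az": 0}
    - {"dx": 0.019, "dy": 0, "dz": 0.0047, "ax": 0, "ay": 0, "az": 0}
    - {"dx": 0.023, "dy": 0, "dz": 0.0056, "ax": 0, "ay": 0, "az": 0}
    - {"dx": 0.027, "dy": 0, "dz": 0.0066, "ax": 0, "ay": 0, "az": 0}
    - {"dx": 0.029, "dy": 0, "dz": 0.0071, "ax": 0, "ay": 0, "az": 0}

```text
time_s: 7.58
position: [0.4437, -0.2178, 0.053]
eef_rot: [0.119, 0.986, 0.013, -0.114]
contact_force: [9.4, -1.4, -5.4]
finger_gap: 0.054
grasp_force: 58.5
```

```bash
cat > look.py <<'E'
from station import manip
from h import *
import sys
s=manip.get_state();print(s["position"],s["contact_force"],s["ft_torque"])
g=s["position"]-Ro.from_quat(s["eef_rot"]).as_matrix()[:,2]*.0187-MC
print("grasp pt in mould",g@MX,g@MY,g[2])
for n in("side","top"):
    m=manip.get_image(n);P=world(m)-MC;a=amber(m)&(abs(P@MX)<.14)&(abs(P@MY)<.05)
    x,y,z=(P@MX)[a],(P@MY)[a],P[...,2][a];
    k=(abs(y)<.018);A=np.c_[x,y,np.ones(len(x))]
    for _ in range(5): c=np.linalg.lstsq(A[k],z[k],rcond=None)[0]; r=z-A@c; k=(abs(y)<.02)&(abs(r)<.004)
    q=lambda v:np.percentile(v[k],[1,50,99]).round(4)
    print(n,k.sum(),"x",q(x),"y",q(y),"plane",c.round(4))
E
python3 look.py
```

```text
[ 0.44374046 -0.21775585  0.05299853] [ 9.42260369 -1.39924889 -5.39052475] [-0.46528584 -2.20361015  0.02334091]
grasp pt in mould -0.10510044770757292 5.066855460780587e-05 0.07120202778676252
side 470 x [-0.0729 -0.006   0.0597] y [-0.019   0.0017  0.0197] plane [-0.2281 -0.015   0.0626]
top 109 x [0.0061 0.0416 0.0897] y [0.0073 0.0154 0.0199] plane [-0.2366 -0.0311  0.0624]
```

Request:
arm_command:
  hand: -1
  motion:
    - {"dx": 0.002, "dy": 0, "dz": 0.0005, "ax": 0, "ay": 0, "az": 0}
    - {"dx": 0.004, "dy": 0, "dz": 0.001, "ax": 0, "ay": 0, "az": 0}
    - {"dx": 0.004, "dy": 0, "dz": 0.002, "ax": 0, "ay": -0.003, "az": 0}
    - {"dx": 0.004, "dy": 0, "dz": 0.003, "ax": 0, "ay": -0.006, "az": 0}
    - {"dx": 0.004, "dy": 0, "dz": 0.004, "ax": 0, "ay": -0.009, "az": 0}
    - {"dx": 0.004, "dy": 0, "dz": 0.005, "ax": 0, "ay": -0.01, "az": 0}
    - {"dx": 0.004, "dy": 0, "dz": 0.005, "ax": 0, "ay": -0.01, "az": 0}
    - {"dx": 0.004, "dy": 0, "dz": 0.005, "ax": 0, "ay": -0.01, "az": 0}

```text
time_s: 8.35
position: [0.4363, -0.2155, 0.051]
eef_rot: [0.119, 0.986, 0.014, -0.115]
contact_force: [-2.3, -0.3, 0.6]
finger_gap: 0.056
grasp_force: 59.8
```

```bash
python3 look.py
```

```text
[ 0.43632868 -0.21545475  0.05101126] [-2.31456842 -0.3460458   0.5892204 ] [-0.04246713  0.17627444  0.03320542]
grasp pt in mould -0.11284105344416982 0.000515629956089447 0.06921351653075761
side 455 x [-0.0806 -0.0148  0.0506] y [-0.0192  0.0025  0.0194] plane [-0.2368 -0.004   0.0576]
top 111 x [-0.0043  0.0333  0.058 ] y [0.0086 0.0156 0.0199] plane [-0.2399  0.07    0.0557]
```

Request:
arm_command:
  hand: -0.4
  motion:
    - {"dx": 0, "dy": 0, "dz": 0, "ax": 0, "ay": 0, "az": 0}
    - {"dx": 0, "dy": 0, "dz": 0, "ax": 0, "ay": 0, "az": 0}
    - {"dx": 0, "dy": 0, "dz": 0, "ax": 0, "ay": 0, "az": 0}
    - {"dx": 0, "dy": 0, "dz": 0, "ax": 0, "ay": 0, "az": 0}
    - {"dx": 0, "dy": 0, "dz": 0, "ax": 0, "ay": 0, "az": 0}
    - {"dx": 0, "dy": 0, "dz": -0.01, "ax": 0, "ay": 0, "az": 0}
    - {"dx": 0, "dy": 0, "dz": -0.03, "ax": 0, "ay": 0, "az": 0}
    - {"dx": 0, "dy": 0, "dz": -0.06, "ax": 0, "ay": 0, "az": 0}

```text
time_s: 9.12
position: [0.4425, -0.2169, 0.0746]
eef_rot: [0.119, 0.986, 0.014, -0.114]
contact_force: [0.9, -0.5, 0.1]
finger_gap: 0.303
grasp_force: 0.0
```

Request:
arm_command:
  hand: 1
  motion:
    - {"dx": 0, "dy": 0, "dz": -0.03, "ax": 0, "ay": 0, "az": 0}
    - {"dx": 0, "dy": 0, "dz": -0.07, "ax": 0, "ay": 0, "az": 0}
    - {"dx": 0, "dy": 0, "dz": -0.11, "ax": 0, "ay": 0, "az": 0}
    - {"dx": 0, "dy": 0, "dz": -0.15, "ax": 0, "ay": 0, "az": 0}
    - {"dx": 0, "dy": 0, "dz": -0.19, "ax": 0, "ay": 0, "az": 0}
    - {"dx": 0, "dy": 0, "dz": -0.21, "ax": 0, "ay": 0, "az": 0}
    - {"dx": 0, "dy": 0, "dz": -0.21, "ax": 0, "ay": 0, "az": 0}
    - {"dx": 0, "dy": 0, "dz": -0.21, "ax": 0, "ay": 0, "az": 0}

```text
time_s: 9.78
position: [0.4619, -0.2219, 0.1565]
eef_rot: [0.119, 0.986, 0.013, -0.113]
contact_force: [0.6, 0.3, 0.3]
finger_gap: 1.001
grasp_force: 0.0
```

```bash
python3 look.py; python3 - <<'E'
from station import manip
from h import *
m=manip.get_image("side");cv2.imwrite("pics/rim.png",cv2.resize(m["img"][110:240,220:400,::-1],None,fx=4,fy=4,interpolation=cv2.INTER_CUBIC))
E
```

```text
[ 0.46188802 -0.22186869  0.15649433] [0.62745339 0.28982721 0.33175017] [-0.04914939 -0.1558914  -0.01346297]
grasp pt in mould -0.08655920410701158 0.0003453498694262796 0.1747127849873457
side 515 x [-0.0847 -0.0227  0.0513] y [-0.0189  0.0017  0.0196] plane [-0.236   0.0003  0.0576]
top 121 x [-0.0159  0.0282  0.0923] y [-0.0017  0.0148  0.0199] plane [-0.2398 -0.2292  0.0604]
```

View pics/rim.png

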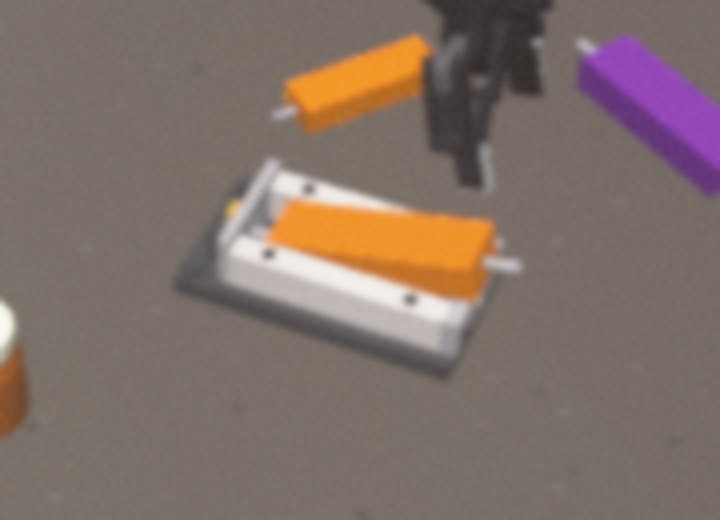

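The bar lies on the rim as described: in the side crop it spans (275,215) to (495,270), its tilt is about 0.23 rad, and the top stud end is free at (505,262). Next, grip it across the middle from above.

```bash
python3 - <<'E'
from station import manip
from h import *
R=tool(.232);T=mp(-.0192,.0005,.0621)+R[:,2]*.015
print(T);delta(manip,T-R[:,2]*.05,R)
E
```

```text
[ 0.52811393 -0.23785011  0.04750187]
d [-2.306e-01 -2.000e-04  9.790e-02] a [ 0.0004  0.0015 -0.0001] mm [-92.2  -0.1  39.2]
```

Request:
arm_command:
  hand: 1
  motion:
    - {"dx": -0.03, "dy": 0, "dz": 0, "ax": 0, "ay": 0, "az": 0}
    - {"dx": -0.07, "dy": 0, "dz": 0, "ax": 0, "ay": 0, "az": 0}
    - {"dx": -0.12, "dy": 0, "dz": 0.01, "ax": 0, "ay": 0, "az": 0}
    - {"dx": -0.17, "dy": 0, "dz": 0.03, "ax": 0, "ay": 0, "az": 0}
    - {"dx": -0.21, "dy": 0, "dz": 0.06, "ax": 0, "ay": 0.001, "az": 0}
    - {"dx": -0.231, "dy": 0, "dz": 0.085, "ax": 0, "ay": 0.0015, "az": 0}
    - {"dx": -0.231, "dy": 0, "dz": 0.098, "ax": 0, "ay": 0.0015, "az": 0}
    - {"dx": -0.231, "dy": 0, "dz": 0.098, "ax": 0, "ay": 0.0015, "az": 0}

```text
time_s: 10.6
position: [0.5383, -0.2402, 0.095]
eef_rot: [0.118, 0.986, 0.014, -0.117]
contact_force: [-0.4, 0.2, 0.4]
finger_gap: 1.003
grasp_force: 0.0
```

```bash
python3 - <<'E'
from station import manip
from h import *
R=tool(.232);T=mp(-.0192,.0005,.0621)+R[:,2]*.015
delta(manip,T,R)
E
```

```text
d [-0.0024 -0.0005  0.1216] a [ 0.0007 -0.0032  0.0001] mm [-1.  -0.2 48.6]
```

Request:
arm_command:
  hand: 1
  motion:
    - {"dx": -0.001, "dy": -0.0005, "dz": 0.015, "ax": 0, "ay": 0, "az": 0}
    - {"dx": -0.002, "dy": -0.0005, "dz": 0.035, "ax": 0, "ay": 0, "az": 0}
    - {"dx": -0.002, "dy": -0.0005, "dz": 0.06, "ax": 0, "ay": 0, "az": 0}
    - {"dx": -0.002, "dy": -0.0005, "dz": 0.085, "ax": 0, "ay": 0, "az": 0}
    - {"dx": -0.002, "dy": -0.0005, "dz": 0.105, "ax": 0, "ay": 0, "az": 0}
    - {"dx": -0.002, "dy": -0.0005, "dz": 0.117, "ax": 0, "ay": 0, "az": 0}
    - {"dx": -0.002, "dy": -0.0005, "dz": 0.1215, "ax": 0, "ay": 0, "az": 0}
    - {"dx": -0.002, "dy": -0.0005, "dz": 0.1215, "ax": 0, "ay": 0, "az": 0}

```text
time_s: 11.27
position: [0.5298, -0.2385, 0.0491]
eef_rot: [0.119, 0.986, 0.014, -0.115]
contact_force: [0.5, -0.1, -0.1]
finger_gap: 0.998
grasp_force: 0.0
```

Request:
arm_command:
  hand: 0.3
  motion:
    - {"dx": 0, "dy": 0, "dz": 0, "ax": 0, "ay": 0, "az": 0}
    - {"dx": 0, "dy": 0, "dz": 0, "ax": 0, "ay": 0, "az": 0}
    - {"dx": 0, "dy": 0, "dz": 0, "ax": 0, "ay": 0, "az": 0}
    - {"dx": 0, "dy": 0, "dz": 0, "ax": 0, "ay": 0, "az": 0}
    - {"dx": 0, "dy": 0, "dz": 0, "ax": 0, "ay": 0, "az": 0}
    - {"dx": 0, "dy": 0, "dz": 0, "ax": 0, "ay": 0, "az": 0}
    - {"dx": 0, "dy": 0, "dz": 0, "ax": 0, "ay": 0, "az": 0}
    - {"dx": 0, "dy": 0, "dz": 0, "ax": 0, "ay": 0, "az": 0}

```text
time_s: 11.93
position: [0.5304, -0.2387, 0.0497]
eef_rot: [0.119, 0.986, 0.014, -0.114]
contact_force: [-0.2, -1.1, 0.5]
finger_gap: 0.657
grasp_force: 0.0
```

```bash
python3 - <<'E'
from station import manip
from h import *
R=tool(.232);T=mp(-.0192,.0005,.0621)+R[:,2]*.015
delta(manip,T,R)
m=manip.get_image("side");cv2.imwrite("pics/mid.png",cv2.resize(m["img"][110:240,220:400,::-1],None,fx=4,fy=4,interpolation=cv2.INTER_CUBIC))
E
```

```text
d [0.0046 0.0008 0.0067] a [ 0.      0.002  -0.0001] mm [1.8 0.3 2.7]
```

View pics/mid.png

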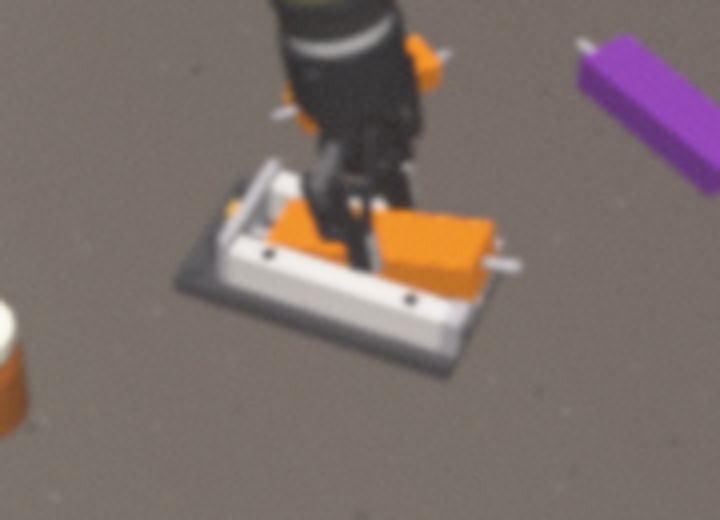

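The near fingertip at (370,265) sits beside the bar just above the rail. Closing.

Request:
arm_command:
  hand: 0.12
  motion:
    - {"dx": 0.002, "dy": 0.0008, "dz": 0, "ax": 0, "ay": 0, "az": 0}
    - {"dx": 0.004, "dy": 0.0008, "dz": 0, "ax": 0, "ay": 0, "az": 0}
    - {"dx": 0.004, "dy": 0.0008, "dz": 0.001, "ax": 0, "ay": 0.001, "az": 0}
    - {"dx": 0.004, "dy": 0.0008, "dz": 0.002, "ax": 0, "ay": 0.002, "az": 0}
    - {"dx": 0.004, "dy": 0.0008, "dz": 0.002, "ax": 0, "ay": 0.002, "az": 0}
    - {"dx": 0.004, "dy": 0.0008, "dz": 0.002, "ax": 0, "ay": 0.002, "az": 0}
    - {"dx": 0.004, "dy": 0.0008, "dz": 0.002, "ax": 0, "ay": 0.002, "az": 0}
    - {"dx": 0.004, "dy": 0.0008, "dz": 0.002, "ax": 0, "ay": 0.002, "az": 0}

```text
time_s: 12.65
position: [0.5287, -0.2379, 0.0491]
eef_rot: [0.119, 0.986, 0.014, -0.115]
contact_force: [-0.2, 0.6, -0.8]
finger_gap: 0.562
grasp_force: 0.3
```

Request:
arm_command:
  hand: -0.2
  motion:
    - {"dx": 0, "dy": 0, "dz": 0, "ax": 0, "ay": 0, "az": 0}
    - {"dx": 0, "dy": 0, "dz": 0, "ax": 0, "ay": 0, "az": 0}
    - {"dx": 0, "dy": 0, "dz": 0, "ax": 0, "ay": 0, "az": 0}
    - {"dx": 0, "dy": 0, "dz": 0, "ax": 0, "ay": 0, "az": 0}
    - {"dx": 0, "dy": 0, "dz": 0, "ax": 0, "ay": 0, "az": 0}
    - {"dx": 0, "dy": 0, "dz": 0, "ax": 0, "ay": 0, "az": 0}
    - {"dx": 0, "dy": 0, "dz": 0, "ax": 0, "ay": 0, "az": 0}
    - {"dx": 0, "dy": 0, "dz": 0, "ax": 0, "ay": 0, "az": 0}

```text
time_s: 13.32
position: [0.529, -0.238, 0.0496]
eef_rot: [0.119, 0.986, 0.014, -0.115]
contact_force: [1.1, 1.4, 5.6]
finger_gap: 0.514
grasp_force: 61.8
```

Request:
arm_command:
  hand: -0.6
  motion:
    - {"dx": 0.003, "dy": 0, "dz": -0.0015, "ax": 0, "ay": 0, "az": 0}
    - {"dx": 0.007, "dy": 0, "dz": -0.003, "ax": 0, "ay": 0, "az": 0}
    - {"dx": 0.011, "dy": 0, "dz": -0.004, "ax": 0, "ay": 0, "az": 0}
    - {"dx": 0.015, "dy": 0, "dz": -0.004, "ax": 0, "ay": 0, "az": 0}
    - {"dx": 0.019, "dy": 0, "dz": -0.004, "ax": 0, "ay": 0, "az": 0}
    - {"dx": 0.023, "dy": 0, "dz": -0.004, "ax": 0, "ay": 0, "az": 0}
    - {"dx": 0.027, "dy": 0, "dz": -0.005, "ax": 0, "ay": 0, "az": 0}
    - {"dx": 0.03, "dy": 0, "dz": -0.006, "ax": 0, "ay": 0, "az": 0}

```text
time_s: 13.98
position: [0.5173, -0.2352, 0.0541]
eef_rot: [0.119, 0.986, 0.014, -0.115]
contact_force: [0.2, 0.1, -5.3]
finger_gap: 0.518
grasp_force: 61.7
```

```bash
python3 look.py
```

```text
[ 0.51728556 -0.23520927  0.05412247] [ 0.19683042  0.10668569 -5.3386188 ] [-0.12203236 -0.35485425 -0.00597545]
grasp pt in mould -0.029474059274694393 0.0005006264791204207 0.0723165033649314
side 384 x [-0.0967 -0.0506  0.0399] y [-0.019   0.0021  0.0199] plane [-0.2409 -0.0078  0.059 ]Traceback (most recent call last):
  File "look.py", line 13, in <module>
    print(n,k.sum(),"x",q(x),"y",q(y),"plane",c.round(4))
                        ~^^^
  File "look.py", line 12, in <lambda>
    q=lambda v:np.percentile(v[k],[1,50,99]).round(4)
               ~~~~~~~~~~~~~^^^^^^^^^^^^^^^^
    return _quantile_unchecked(
        a, q, axis, out, overwrite_input, method, keepdims, weights)
    return _ureduce(a,
                    func=_quantile_ureduce_func,
    ...<5 lines>...
                    overwrite_input=overwrite_input,
                    method=method)
    r = func(a, **kwargs)
    result = _quantile(arr,
                       quantiles=q,
    ...<2 lines>...
                       out=out,
                       weights=wgt)
    slices_having_nans = np.isnan(arr[-1, ...])
                                  ~~~^^^^^^^^^
IndexError: index -1 is out of bounds for axis 0 with size 0
```

Request:
arm_command:
  hand: -0.6
  motion:
    - {"dx": 0.012, "dy": 0, "dz": -0.01, "ax": 0, "ay": 0, "az": 0}
    - {"dx": 0.02, "dy": 0, "dz": -0.03, "ax": 0, "ay": 0, "az": 0}
    - {"dx": 0.026, "dy": 0, "dz": -0.055, "ax": 0, "ay": 0, "az": 0}
    - {"dx": 0.032, "dy": 0, "dz": -0.08, "ax": 0, "ay": 0, "az": 0}
    - {"dx": 0.04, "dy": 0, "dz": -0.115, "ax": 0, "ay": 0, "az": 0}
    - {"dx": 0.048, "dy": 0, "dz": -0.15, "ax": 0, "ay": 0, "az": 0}
    - {"dx": 0.055, "dy": 0, "dz": -0.18, "ax": 0, "ay": 0, "az": 0}
    - {"dx": 0.06, "dy": 0, "dz": -0.2, "ax": 0, "ay": 0, "az": 0}

```text
time_s: 14.75
position: [0.5141, -0.2346, 0.1404]
eef_rot: [0.119, 0.986, 0.013, -0.113]
contact_force: [0.7, 0.1, -5.2]
finger_gap: 0.513
grasp_force: 62.1
```

```bash
python3 - <<'E'
from station import manip
from h import *
m=manip.get_image("side");P=world(m);a=amber(m)&(P[...,2]>.09)&(P[...,1]<-.1)
x,y,z=((P-MC)@MX)[a],((P-MC)@MY)[a],P[...,2][a];A=np.c_[x,y,np.ones(len(x))];k=abs(y)<.02
for _ in range(5): c=np.linalg.lstsq(A[k],z[k],rcond=None)[0]; k=abs(z-A@c)<.004
print(a.sum(),k.sum(),c,x[k].min(),x[k].max())
s=manip.get_state();delta(manip,s["position"]+[0,0,.06],tool(0)); print(s["position"],s["ft_torque"],s["contact_force"])
E
```

```text
876 535 [-0.23167436 -0.0391223   0.1444744 ] -0.10125715135393455 0.04268344431325545
d [ 3.380e-02 -1.000e-04 -1.461e-01] a [-9.000e-04 -2.168e-01 -2.000e-04] mm [ 13.5  -0.1 -58.5]
[ 0.5146203  -0.23485478  0.1414013 ] [-0.15459059 -0.43477919 -0.01010588] [-0.07965802 -0.50557701 -3.29681898]
```

Request:
arm_command:
  hand: -0.6
  motion:
    - {"dx": 0.004, "dy": 0, "dz": -0.017, "ax": 0, "ay": -0.02, "az": 0}
    - {"dx": 0.008, "dy": 0, "dz": -0.035, "ax": 0, "ay": -0.05, "az": 0}
    - {"dx": 0.013, "dy": 0, "dz": -0.055, "ax": 0, "ay": -0.085, "az": 0}
    - {"dx": 0.017, "dy": 0, "dz": -0.075, "ax": 0, "ay": -0.12, "az": 0}
    - {"dx": 0.021, "dy": 0, "dz": -0.09, "ax": 0, "ay": -0.155, "az": 0}
    - {"dx": 0.023, "dy": 0, "dz": -0.1, "ax": 0, "ay": -0.185, "az": 0}
    - {"dx": 0.023, "dy": 0, "dz": -0.1, "ax": 0, "ay": -0.21, "az": 0}
    - {"dx": 0.023, "dy": 0, "dz": -0.1, "ax": 0, "ay": -0.217, "az": 0}

```text
time_s: 15.47
position: [0.5117, -0.2337, 0.1791]
eef_rot: [0.119, 0.993, 0.0, -0.002]
contact_force: [-0.4, -0.4, -5.3]
finger_gap: 0.513
grasp_force: 62.4
```

```bash
cat > bar.py <<'E'
from station import manip
from h import *
s=manip.get_state(); print(s["time_s"],s["position"],s["contact_force"])
m=manip.get_image("side");P=world(m);D=P-s["position"];D[...,2]+=0
a=amber(m)&(np.linalg.norm(D,axis=-1)<.13)&(P[...,2]>s["position"][2]-.03)
x,y,z=(D@MX)[a],(D@MY)[a],D[...,2][a];A=np.c_[x,y,np.ones(len(x))];k=z>np.percentile(z,60)
for _ in range(8): c=np.linalg.lstsq(A[k],z[k],rcond=None)[0]; k=abs(z-A@c)<.004
print(a.sum(),k.sum(),"top plane rel TCP",c.round(4),"x rel",np.percentile(x[k],[.5,99.5]),"y rel",np.percentile(y[k],[.5,99.5]))
E
python3 bar.py; python3 - <<'E'
from station import manip
from h import *
p=manip.get_state()["position"];delta(manip,[PAN[0],PAN[1],p[2]],tool(0))
E
```

```text
15.4667 [ 0.51167419 -0.23371179  0.17911142] [-0.44263045 -0.4379667  -5.26835539]
996 626 top plane rel TCP [-0.0042 -0.0084  0.0126] x rel [-0.0665188   0.07559094] y rel [-0.02392959  0.02391472]
d [8.590e-02 1.199e+00 6.000e-04] a [ 0.0001 -0.0053 -0.0004] mm [3.440e+01 4.796e+02 2.000e-01]
```

Request:
arm_command:
  hand: -0.6
  motion:
    - {"dx": 0.002, "dy": 0.02, "dz": 0, "ax": 0, "ay": 0, "az": 0}
    - {"dx": 0.006, "dy": 0.07, "dz": 0, "ax": 0, "ay": 0, "az": 0}
    - {"dx": 0.011, "dy": 0.13, "dz": 0, "ax": 0, "ay": 0, "az": 0}
    - {"dx": 0.017, "dy": 0.2, "dz": 0, "ax": 0, "ay": 0, "az": 0}
    - {"dx": 0.022, "dy": 0.27, "dz": 0, "ax": 0, "ay": 0, "az": 0}
    - {"dx": 0.028, "dy": 0.34, "dz": 0, "ax": 0, "ay": 0, "az": 0}
    - {"dx": 0.034, "dy": 0.41, "dz": 0, "ax": 0, "ay": 0, "az": 0}
    - {"dx": 0.04, "dy": 0.48, "dz": 0, "ax": 0, "ay": 0, "az": 0}

```text
time_s: 16.18
position: [0.5431, -0.0419, 0.1782]
eef_rot: [0.119, 0.993, 0.0, -0.003]
contact_force: [-0.8, 0.4, -5.0]
finger_gap: 0.515
grasp_force: 62.4
```

Request:
arm_command:
  hand: -0.6
  motion:
    - {"dx": 0.006, "dy": 0.07, "dz": 0, "ax": 0, "ay": 0, "az": 0}
    - {"dx": 0.012, "dy": 0.14, "dz": 0, "ax": 0, "ay": 0, "az": 0}
    - {"dx": 0.018, "dy": 0.21, "dz": 0, "ax": 0, "ay": 0, "az": 0}
    - {"dx": 0.024, "dy": 0.28, "dz": 0, "ax": 0, "ay": 0, "az": 0}
    - {"dx": 0.03, "dy": 0.35, "dz": 0, "ax": 0, "ay": 0, "az": 0}
    - {"dx": 0.036, "dy": 0.42, "dz": 0, "ax": 0, "ay": 0, "az": 0}
    - {"dx": 0.042, "dy": 0.48, "dz": 0, "ax": 0, "ay": 0, "az": 0}
    - {"dx": 0.044, "dy": 0.52, "dz": 0, "ax": 0, "ay": 0, "az": 0}

```text
time_s: 16.85
position: [0.5752, 0.1656, 0.1781]
eef_rot: [0.118, 0.993, 0.001, -0.003]
contact_force: [0.7, -0.1, -5.3]
finger_gap: 0.517
grasp_force: 62.5
```

Request:
arm_command:
  hand: -0.6
  motion:
    - {"dx": 0.003, "dy": 0.04, "dz": 0, "ax": 0, "ay": 0, "az": 0}
    - {"dx": 0.006, "dy": 0.08, "dz": 0, "ax": 0, "ay": 0, "az": 0}
    - {"dx": 0.009, "dy": 0.12, "dz": 0, "ax": 0, "ay": 0, "az": 0}
    - {"dx": 0.012, "dy": 0.15, "dz": 0, "ax": 0, "ay": 0, "az": 0}
    - {"dx": 0.014, "dy": 0.18, "dz": 0, "ax": 0, "ay": 0, "az": 0}
    - {"dx": 0.0145, "dy": 0.195, "dz": 0, "ax": 0, "ay": 0, "az": 0}
    - {"dx": 0.0145, "dy": 0.199, "dz": 0, "ax": 0, "ay": 0, "az": 0}
    - {"dx": 0.0145, "dy": 0.199, "dz": 0, "ax": 0, "ay": 0, "az": 0}

```text
time_s: 17.52
position: [0.5888, 0.2411, 0.1788]
eef_rot: [0.119, 0.993, 0.0, -0.002]
contact_force: [-0.2, -0.8, -5.5]
finger_gap: 0.517
grasp_force: 62.5
```

```bash
python3 bar.py; python3 - <<'E'
from station import manip
from h import *
delta(manip,PAN-MX*.0045+[0,0,.0177],tool(0))
E
```

```text
17.5167 [0.58877686 0.24105929 0.17882789] [-0.1694003  -0.80822624 -5.50490675]
1455 1304 top plane rel TCP [-0.0065 -0.0072  0.0123] x rel [-0.0667422   0.07656542] y rel [-0.02335735  0.02181493]
d [0.0018 0.0019 0.2278] a [-0.0008 -0.0049 -0.0005] mm [ 0.7  0.8 91.1]
```

Request:
arm_command:
  hand: -0.6
  motion:
    - {"dx": 0.002, "dy": 0.002, "dz": 0.02, "ax": 0, "ay": -0.002, "az": 0}
    - {"dx": 0.002, "dy": 0.002, "dz": 0.05, "ax": 0, "ay": -0.004, "az": 0}
    - {"dx": 0.002, "dy": 0.002, "dz": 0.09, "ax": 0, "ay": -0.004, "az": 0}
    - {"dx": 0.002, "dy": 0.002, "dz": 0.13, "ax": 0, "ay": -0.004, "az": 0}
    - {"dx": 0.002, "dy": 0.002, "dz": 0.165, "ax": 0, "ay": -0.004, "az": 0}
    - {"dx": 0.002, "dy": 0.002, "dz": 0.19, "ax": 0, "ay": -0.004, "az": 0}
    - {"dx": 0.002, "dy": 0.002, "dz": 0.2, "ax": 0, "ay": -0.004, "az": 0}
    - {"dx": 0.002, "dy": 0.002, "dz": 0.2, "ax": 0, "ay": -0.004, "az": 0}

```text
time_s: 18.23
position: [0.5868, 0.2413, 0.0976]
eef_rot: [0.12, 0.993, -0.001, -0.001]
contact_force: [0.0, -0.2, -4.9]
finger_gap: 0.515
grasp_force: 62.4
```

Request:
arm_command:
  hand: -0.6
  motion:
    - {"dx": 0, "dy": 0, "dz": 0.0025, "ax": 0, "ay": 0, "az": 0}
    - {"dx": 0, "dy": 0, "dz": 0.005, "ax": 0, "ay": 0, "az": 0}
    - {"dx": 0, "dy": 0, "dz": 0.0075, "ax": 0, "ay": 0, "az": 0}
    - {"dx": 0, "dy": 0, "dz": 0.01, "ax": 0, "ay": 0, "az": 0}
    - {"dx": 0, "dy": 0, "dz": 0.0125, "ax": 0, "ay": 0, "az": 0}
    - {"dx": 0, "dy": 0, "dz": 0.015, "ax": 0, "ay": 0, "az": 0}
    - {"dx": 0, "dy": 0, "dz": 0.0175, "ax": 0, "ay": 0, "az": 0}
    - {"dx": 0, "dy": 0, "dz": 0.0175, "ax": 0, "ay": 0, "az": 0}

```text
time_s: 18.9
position: [0.5876, 0.242, 0.0917]
eef_rot: [0.119, 0.993, -0.0, -0.001]
contact_force: [-0.1, 0.3, -5.7]
finger_gap: 0.517
grasp_force: 62.5
```

```bash
python3 bar.py
```

```text
18.9 [0.58757911 0.24203642 0.09169806] [-0.05392367  0.29379233 -5.71658669]
1215 1112 top plane rel TCP [-0.0023 -0.0068  0.0122] x rel [-0.06676461  0.07480919] y rel [-0.0217924  0.0218784]
```

Request:
arm_command:
  hand: -0.6
  motion:
    - {"dx": 0, "dy": 0, "dz": 0.0013, "ax": 0, "ay": 0, "az": 0}
    - {"dx": 0, "dy": 0, "dz": 0.0026, "ax": 0, "ay": 0, "az": 0}
    - {"dx": 0, "dy": 0, "dz": 0.004, "ax": 0, "ay": 0, "az": 0}
    - {"dx": 0, "dy": 0, "dz": 0.005, "ax": 0, "ay": 0, "az": 0}
    - {"dx": 0, "dy": 0, "dz": 0.006, "ax": 0, "ay": 0, "az": 0}
    - {"dx": 0, "dy": 0, "dz": 0.007, "ax": 0, "ay": 0, "az": 0}
    - {"dx": 0, "dy": 0, "dz": 0.0075, "ax": 0, "ay": 0, "az": 0}
    - {"dx": 0, "dy": 0, "dz": 0.0075, "ax": 0, "ay": 0, "az": 0}

```text
time_s: 19.62
position: [0.5877, 0.2421, 0.0888]
eef_rot: [0.119, 0.993, -0.0, -0.0]
contact_force: [-0.0, -0.3, -5.3]
finger_gap: 0.517
grasp_force: 62.5
```

Request:
arm_command:
  hand: -0.6
  motion:
    - {"dx": 0, "dy": 0, "dz": 0.0005, "ax": 0, "ay": 0, "az": 0}
    - {"dx": 0, "dy": 0, "dz": 0.001, "ax": 0, "ay": 0, "az": 0}
    - {"dx": 0, "dy": 0, "dz": 0.0015, "ax": 0, "ay": 0, "az": 0}
    - {"dx": 0, "dy": 0, "dz": 0.002, "ax": 0, "ay": 0, "az": 0}
    - {"dx": 0, "dy": 0, "dz": 0.0025, "ax": 0, "ay": 0, "az": 0}
    - {"dx": 0, "dy": 0, "dz": 0.003, "ax": 0, "ay": 0, "az": 0}
    - {"dx": 0, "dy": 0, "dz": 0.0035, "ax": 0, "ay": 0, "az": 0}
    - {"dx": 0, "dy": 0, "dz": 0.0035, "ax": 0, "ay": 0, "az": 0}

```text
time_s: 20.28
position: [0.5878, 0.2421, 0.0882]
eef_rot: [0.119, 0.993, 0.0, -0.0]
contact_force: [-2.1, -1.4, 0.8]
finger_gap: 0.52
grasp_force: 63.2
```

Contact: the load now rests on the pan. Release by opening gently, then rise.

Request:
arm_command:
  hand: 0.5
  motion:
    - {"dx": 0, "dy": 0, "dz": 0, "ax": 0, "ay": 0, "az": 0}
    - {"dx": 0, "dy": 0, "dz": 0, "ax": 0, "ay": 0, "az": 0}
    - {"dx": 0, "dy": 0, "dz": 0, "ax": 0, "ay": 0, "az": 0}
    - {"dx": 0, "dy": 0, "dz": 0, "ax": 0, "ay": 0, "az": 0}
    - {"dx": 0, "dy": 0, "dz": 0, "ax": 0, "ay": 0, "az": 0}
    - {"dx": 0, "dy": 0, "dz": 0, "ax": 0, "ay": 0, "az": 0}
    - {"dx": 0, "dy": 0, "dz": 0, "ax": 0, "ay": 0, "az": 0}
    - {"dx": 0, "dy": 0, "dz": 0, "ax": 0, "ay": 0, "az": 0}

```text
time_s: 20.95
position: [0.5878, 0.2421, 0.0875]
eef_rot: [0.119, 0.993, 0.0, -0.0]
contact_force: [0.1, -0.1, 0.0]
finger_gap: 0.75
grasp_force: 0.0
```

Request:
arm_command:
  hand: 0.7
  motion:
    - {"dx": 0, "dy": 0, "dz": -0.02, "ax": 0, "ay": 0, "az": 0}
    - {"dx": 0, "dy": 0, "dz": -0.05, "ax": 0, "ay": 0, "az": 0}
    - {"dx": 0, "dy": 0, "dz": -0.09, "ax": 0, "ay": 0, "az": 0}
    - {"dx": 0, "dy": 0, "dz": -0.14, "ax": 0, "ay": 0, "az": 0}
    - {"dx": 0, "dy": 0, "dz": -0.19, "ax": 0, "ay": 0, "az": 0}
    - {"dx": 0, "dy": 0, "dz": -0.23, "ax": 0, "ay": 0, "az": 0}
    - {"dx": 0, "dy": 0, "dz": -0.25, "ax": 0, "ay": 0, "az": 0}
    - {"dx": 0, "dy": 0, "dz": -0.25, "ax": 0, "ay": 0, "az": 0}

```text
time_s: 21.62
position: [0.5892, 0.2427, 0.1903]
eef_rot: [0.119, 0.993, 0.001, 0.002]
contact_force: [0.1, 0.1, 0.1]
finger_gap: 0.851
grasp_force: 0.0
```

```bash
python3 - <<'E'
from station import manip
from h import *
m=manip.get_image("side");P=world(m);a=amber(m)&(np.linalg.norm(P-PAN,axis=-1)<.14)&(P[...,2]>.094)
p=P[a];c=np.linalg.lstsq(np.c_[p[:,:2]-PAN[:2],np.ones(len(p))],p[:,2],rcond=None)[0]
print(rect(P,a),c.round(4)); s=manip.get_state();print(s["position"],s["contact_force"],s["finger_gap"])
cv2.imwrite("pics/end.png",m["img"][:,:,::-1])
E
```

```text
(1232, array([591.8, 241.6]), array([ 43.9, 142. ]), 76.76, np.float64(0.1004), array([0.5764, 0.2483])) [-0.0041 -0.0154  0.1003]
[0.58847022 0.24235979 0.18864892] [-0.59483031  0.93869495 -0.44599085] 0.8493074840206076
```

View pics/end.png

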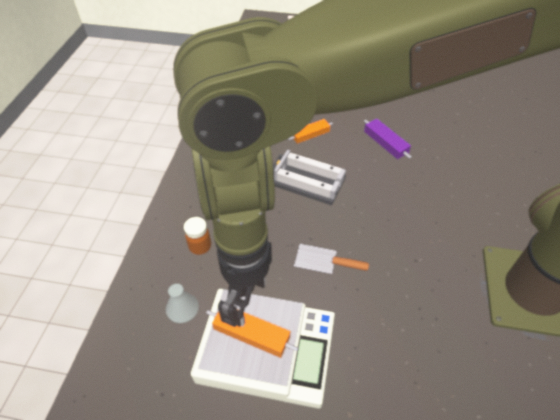

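The bar lies flat on the pan at about (252,332), with its measured centre about 1 mm from the pan's centre. The mould is empty and the gripper is about 90 mm clear above. The spatula (330,260), flask (180,302) and visible jar (198,236) are where they were; the arm hides the other jar.

```bash
python3 -c "
from station import manip
print(manip.finish_job())"
```

```text
the job is handed in; nothing more can be done
None
```

The amber bar is out of its mould and lying flat, released, about 1 mm from the middle of the balance pan; I handed the job in at about 22 s, and no verdict came back.

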